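# Load a descaler refill bar into the spring-fed dispenser

### The arm

A 6-joint arm with a two-finger parallel gripper is mounted at the origin on the work surface. World frame = base frame: x ahead of the robot, y to its left, z up, the work surface at z = 0. Lengths are in m, angles in rad, forces in N, time in s.
With the tool pointing down it reaches from about 0.275 to 0.875 m from the base axis. Payload 12.5 kg.
Tool frame: the origin (TCP) lies midway between the tips of the shut fingers; the grasp point (between the pads) lies 19 mm behind it; z points along the fingers, y is the direction in which the jaws open and shut (so a half turn about z gives the same grasp; the last joint's range is limited). The gripper opens to 85 mm and grips with 20 to 120 N. Pads are 22 mm wide; open, the fingers measure 114 mm over their backs; the gripper's body (76 mm by 85 mm) begins 54 mm behind the grasp point. The pads swing forward as they close: fully open they stand 13 mm farther back than shut.
Start: joints at [-1.408, 0.351, 1.652, -0, 1.139, -0.085], TCP at [0.135, -0.533, 0.231] pointing down, gripper open.
Joint ranges: [-2.75, 2.75], [-0.79, 2.1], [0.01, 2.65], [-1.57, 4.71], [0.07, 3.14], [-2.87, 2.87]. Speed limits (rad/s): [2.22, 2.22, 2.79, 3.14, 3.14, 3.14].

### API

Orientations are given as a rotation vector (axis times angle).
In Python, from cell import monitor, cams, workorder gives the robot as it stands. The module is installed in compiled form; this text tells all that it offers.
- The arm moves only by the shell command python3 -m inch 'ROWS' [FORCE]. ROWS is a JSON object of lists of equal length, an entry for each row: "grip": the closure, from -1 (fully open) to 1 (shut); "delta_pos": the shift along the tool's x, y, z in cm, a list of three; "turn": the turn about the tool's z in rad. A call has 1 to 12 rows; each row is the pose to reach, as a shift and turn from the pose commanded when the call began, along the tool's axes at that moment; what a row does not reach only later rows make up. A row lasts 1/10 s, in which the tool goes at most 50 mm and 8.59 degrees, less where a joint would pass 70% of its speed; a pose out of reach is approached as far as the arm can. A call with a gripper value outside its range is refused whole. The fingers move at their own pace and stop on an object; FORCE is the grip in N (left out, the last holds). Time passes only in rows, so rows that repeat a pose let the fingers close. It gives the time, the measured TCP pose, the force and the opening at its end, in the units of the state.
- monitor.get_state(): the state, without advancing time (a new reading comes with each control period).
- cams.camera(name): name is "scene" or "top" or "wrist"; returns a dict with "img" (480x640x3 uint8, blue, green, red), "mtx" (3x3 intrinsics, pixels), "position" and "rotation" of the camera in the world. Camera axes: x right, y up, looking along -z (the intrinsics and any distortion apply to the point x, -y, -z); pixel columns grow to the right and rows downward; lengths in m; the calibration is good to about 2 mm. A picture is of the moment at which its call begins. There is no depth.
- workorder.close_job(): hands the job in, once; it reports no verdict.
The state is a dict: "time": time; "joint_pos": joint angles; "qd": joint speeds; "effort": joint torques, N m; "tcp_pos": TCP position; "ee_rot": TCP orientation; "force": force on the tool from outside, world axes, zero at the start; "wrist_torque": the same for the moment, N m; "gripper_width": finger opening in m.
Only numpy, scipy, OpenCV 4.12 (cv2) and the standard library are available. Lean on these libraries where they do the work, as an engineer would, in place of code of your own. Each camera call takes 0.05 s, during which the arm holds its last target.

### The job

Refill the kettle-descaler dispenser: lay the refill bar on the dispenser's open loading deck, push it lengthwise into the channel against the orange spring follower until both catches have snapped out behind it and it stays in by itself, and only then slide the yellow cover fully shut over it. Leave the other things on the counter where they are.

Things in the scene. Friction and masses are not known exactly. Their poses are not given: they have to be found in the camera images.
- bar_center (a point): Centre (half-way up) of the loose refill bar: rigid, 110 long (its x) x 36 wide (y) x 40 mm high (z up), about 180 g, white carrier and end plates, five pale turquoise tablets in a row. Ends alike: either may go in first. Starts flat on the counter, left or right of the dispenser, the grey scrubber on the other side.
- dispenser: Light grey dispenser fixed to the counter, 285 mm long. Origin on the counter under its middle; x runs along the channel from the open loading end (x=-140 mm) to the spring end (+145), y across, z up. Floor level, 12 mm above the counter. After the deck: walls 41 mm apart, 24 mm high above the counter at x=-4 to +10, then cheeks 56 mm high; a roof 60 mm high over x=+45 to +145.
- deck (a point): Point on the floor of the loading deck, at dispenser x=-80 mm, y=0, z=12 mm, same axes: put the bar down with its centre above it, long side along x. The deck (56 mm wide, open above and at its end) has side guides only 10 mm above its floor: a pair 46 mm apart at x=-136 to -118, a pair narrowing from 49 to 39 mm at x=-60 to -34; fingers have room between the pairs.
- bar_home (a point): Point fixed to the dispenser at x=+45 mm, y=0, z=32 mm: where the bar's centre lies when the bar is held between catches and follower. Axes as the dispenser's.
- follower (a joint): Orange spring follower plate, 36 mm wide, z=14 to 50 mm. 0 at rest, face then at dispenser x=+25 mm; grows (m) as pushed to the spring end. 2.4 N at 0 and 80 N/m more; stop at 0.087. Bar caught: about 0.075. Push the bar 6 to 10 mm beyond that so that the catches snap out; the spring then brings it back against them.
- catch_left (a joint): Steel spring catch at the channel's +y side, sloped towards the loading end, flat holding face at dispenser x=-10 mm, z=14 to 24 mm, reaching 7 mm in. 0 = out (catching); grows (m) to about 0.005 as the bar presses it back (0.8 N, 100 N/m more). The push takes up to about 15 N. Grey housing outside the channel at x=-34 to -4, |y|=26 to 43, 28 mm high.
- catch_right (a joint): The same catch and housing at the channel's -y side.
- cover (a joint): Yellow sliding cover on top, plate 90 x 64 mm, top 66 mm above the counter, with side skirts. Value in m: 0 = fully open (over dispenser x=+48 to +138 mm), grows as it slides towards the loading end; 0.070 = fully shut, at its stop (x=-22 to +68). Starts at 0 to 0.02. Friction about 1.5 N; stays where it is left.
- cover_tab (a point): Centre of the grey upright tab on the cover: 12 mm thick along dispenser x, 40 mm wide, from 66 to 94 mm above the counter (centre 80 mm), at dispenser x = +78 mm minus the value of joint cover. Push it from its spring-end side towards the loading end.
- scrubber: Bystander: loose grey silicone scrubber 85 x 55 x 22 mm, origin at underside centre.
- jar: Bystander: empty glass jam jar with steel lid, 72 mm diameter, 105 mm high, origin at underside centre.
- funnel: Bystander: clear plastic funnel standing mouth down, 116 mm diameter, 115 mm high, origin at underside centre.
- mug: Bystander: blue mug 80 mm diameter, 92 mm high, origin at underside centre.
- canister: Bystander: aluminium canister 84 mm diameter, 130 mm high, origin at underside centre.
- grinder: Bystander: dark wooden pepper grinder 56 mm diameter, 150 mm high, origin at underside centre.

How it is judged:
On the way, in this order (a step that is already met when the one before it is completed fails the run):
1. the bar is held in the channel by both catches, untouched by the fingers, with the cover still open (x of bar_center in the frame of bar_home between -0.004 and 0.004 m and distance between bar_center and bar_home below 0.008 m and angle between the x axis of bar_center and the x axis of dispenser, either way round below 0.08 rad and value of joint each of catch_left, catch_right below 0.002 m and contact force between the fingers and bar below 0.3 N and value of joint cover below 0.045 m), for 0.2 s.
2. the cover is fully shut (value of joint cover above 0.066 m), for 0.2 s.
At the end, for the whole second after the job is handed in: The bar lies at rest in the channel, held between both catches (sprung out to within 2 mm) and the follower: its centre within 4 mm of home along the channel, within 8 mm in all, and in line within 0.08 rad; the cover is shut to within 4 mm of its stop (x of bar_center in the frame of bar_home between -0.004 and 0.004 m and distance between bar_center and bar_home below 0.008 m and angle between the x axis of bar_center and the x axis of dispenser, either way round below 0.08 rad and value of joint each of catch_left, catch_right below 0.002 m and value of joint cover above 0.066 m and linear speed of bar below 0.02 m/s); the robot touches nothing.
It fails at once if a bystander (scrubber, jar, funnel, mug, canister or grinder) is moved more than 30 mm or knocked over (distance of any of scrubber, jar, funnel, mug, canister, grinder from where it was at the start of the episode above 0.03 m or angle between any of jar, funnel, mug, canister, grinder's own z axis and vertical above 0.6 rad).
It also fails if it takes over 56 s, if anything falls off the work surface, if the arm or the gripper's body presses on something with over 40 N, if the wrist force passes 120 N, or if a joint passes its speed limit or range.

## Working session

There is one attempt and no reset: what is moved stays moved. The work goes in short steps, Python scripts to look and compute and a shell command to move; the robot and the scene stay as the last step left them, time stands still between calls to the robot, and variables do not carry over. Pictures are saved under pics/ and viewed, and the job is handed in when it is done.

```bash
mkdir -p pics; ls; python3 - <<'E'
from cell import monitor, cams
import cv2
print(monitor.get_state())
for n in ["scene","top","wrist"]:
    c=cams.camera(n); cv2.imwrite(f"pics/{n}0.png",c["img"]); print(n,c["mtx"].tolist(),c["position"],c["rotation"],[k for k in c])
E
```

```text
pics
{'time': 0.0, 'joint_pos': array([-1.40761650e+00,  3.51257994e-01,  1.65239073e+00,  1.95378595e-05,
        1.13911642e+00, -8.46087530e-02]), 'qd': array([ 9.79317121e-05, -1.04353119e-03, -6.10643272e-04,  7.02518679e-04,
       -1.14793912e-04,  8.93686884e-04]), 'effort': array([-3.67619359e-03, -5.06107128e+01, -2.91408437e+01, -3.10825908e-04,
        4.46930804e-03, -3.52492452e-05]), 'tcp_pos': array([ 0.13486605, -0.53287919,  0.23075919]), 'ee_rot': array([-3.11635037e+00, -3.88072783e-01,  4.44730010e-05]), 'force': array([ 0.76031649, -0.46532737,  0.05899904]), 'wrist_torque': array([-0.04839134,  0.0412328 ,  0.01210145]), 'gripper_width': 0.08533506063196263}
scene [[567.6650908662255, 0.0, 323.9644581527342], [0.0, 567.6650908662255, 238.3024952983761], [0.0, 0.0, 1.0]] [ 1.37844487 -1.01954885  0.9317655 ] [0.93005762 0.31753159 0.63778681] ['img', 'mtx', 'position', 'rotation']
top [[610.476573711638, 0.0, 309.44991998049545], [0.0, 610.476573711638, 234.2511923986487], [0.0, 0.0, 1.0]] [ 0.4885717  -0.08565289  1.68095319] [ 0.0425317  -0.05225176 -1.54980006] ['img', 'mtx', 'position', 'rotation']
wrist [[358.16262085888195, 0.0, 319.6733077408406], [0.0, 358.16262085888195, 240.41131627778014], [0.0, 0.0, 1.0]] [ 0.21054584 -0.51363897  0.37280804] [-0.26358145  0.20498382 -1.31188497] ['img', 'mtx', 'position', 'rotation']
```

View pics/scene0.png

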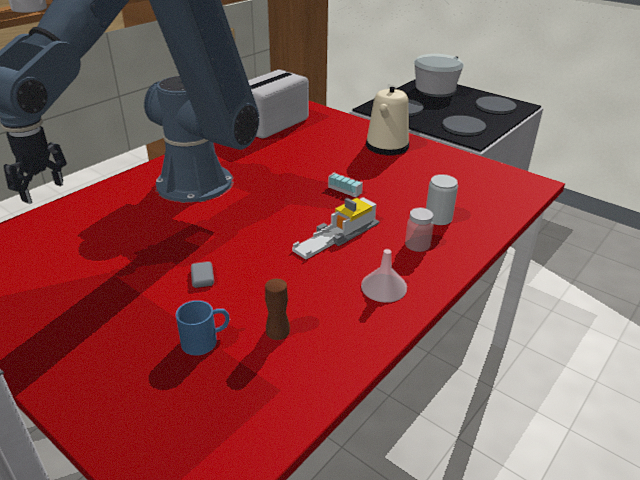

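View pics/top0.png

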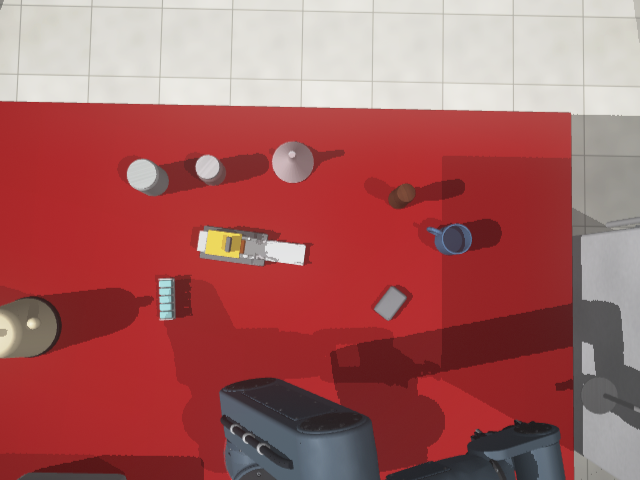

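View pics/wrist0.png

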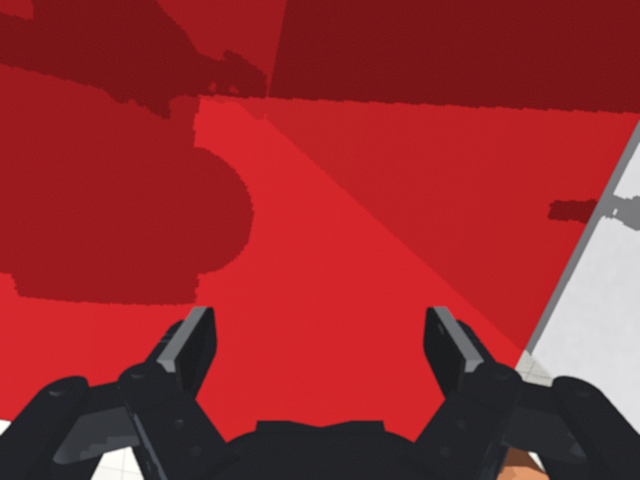

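```bash
cat > h.py <<'E'
import numpy as np, cv2
from scipy.spatial.transform import Rotation as R
from cell import monitor, cams
def take(name,fn=None):
    c=cams.camera(name)
    if fn: cv2.imwrite("pics/"+fn,c["img"])
    return c
def ray(c,px,z):
    K=c["mtx"]; M=R.from_rotvec(c["rotation"]).as_matrix()
    px=np.atleast_2d(px).astype(float)
    d=np.stack([(px[:,0]-K[0,2])/K[0,0],-(px[:,1]-K[1,2])/K[1,1],-np.ones(len(px))],1)@M.T
    t=(z-c["position"][2])/d[:,2]
    return c["position"]+t[:,None]*d
def proj(c,P):
    K=c["mtx"]; M=R.from_rotvec(c["rotation"]).as_matrix()
    q=(np.atleast_2d(P)-c["position"])@M
    return np.stack([K[0,2]+K[0,0]*q[:,0]/-q[:,2],K[1,2]-K[1,1]*q[:,1]/-q[:,2]],1)
E
python3 - <<'E'
from h import *
c=take("top","top1.png"); im=c["img"]
cr=im[210:330,140:320]; cv2.imwrite("pics/top1z.png",cv2.resize(cr,None,fx=4.4,fy=4.4,interpolation=cv2.INTER_CUBIC))
hsv=cv2.cvtColor(im,cv2.COLOR_BGR2HSV)
nonred=((hsv[...,1]<110)&(hsv[...,2]>60)).astype(np.uint8)
for name,(x0,x1,y0,y1),z in [("bar",(150,185,270,328),.04),("disp",(190,315,220,270),.02),("scrub",(365,415,280,325),.022)]:
    m=np.zeros_like(nonred); m[y0:y1,x0:x1]=nonred[y0:y1,x0:x1]
    r=cv2.minAreaRect(cv2.findNonZero(m)); b=cv2.boxPoints(r)
    P=ray(c,b,z)
    print(name,r,ray(c,r[0],z),P.round(4).tolist(),np.linalg.norm(P[0]-P[1]),np.linalg.norm(P[1]-P[2]))
y=((hsv[...,0]>20)&(hsv[...,0]<35)&(hsv[...,1]>140)&(hsv[...,2]>100)).astype(np.uint8)
r=cv2.minAreaRect(cv2.findNonZero(y)); P=ray(c,cv2.boxPoints(r),.066);print("cover",r,ray(c,r[0],.066),P.round(4).tolist())
E
```

```text
bar ((166.74639892578125, 298.8563537597656), (42.08684539794922, 16.494844436645508), 88.56790161132812) [[0.40732476 0.28283812 0.04      ]] [[0.4623, 0.3082, 0.04], [0.4643, 0.2642, 0.04], [0.3525, 0.2576, 0.04], [0.3506, 0.3014, 0.04]] 0.04407351763591 0.11199151984524286
disp ((250.89085388183594, 247.81878662109375), (107.84558868408203, 33.10700607299805), 7.594643592834473) [[0.54903817 0.06357956 0.02      ]] [[0.5207, 0.2139, 0.02], [0.6103, 0.2048, 0.02], [0.5774, -0.0872, 0.02], [0.488, -0.0772, 0.02]] 0.0900544780101359 0.2938951496059648
scrub ((390.019287109375, 302.90386962890625), (20.435449600219727, 31.223262786865234), 37.87498474121094) [[ 0.40757789 -0.31672522  0.022     ]] [[0.3903, -0.2692, 0.022], [0.4578, -0.3202, 0.022], [0.4248, -0.3644, 0.022], [0.3575, -0.3132, 0.022]] 0.08463341008637427 0.055106750477961874
cover ((223.20526123046875, 243.46070861816406), (33.43741989135742, 23.591222763061523), 7.594643592834473) [[0.55739137 0.13292305 0.066     ]] [[0.5313, 0.1801, 0.066], [0.5934, 0.1737, 0.066], [0.5835, 0.0857, 0.066], [0.5215, 0.0922, 0.066]]
```

View pics/top1z.png

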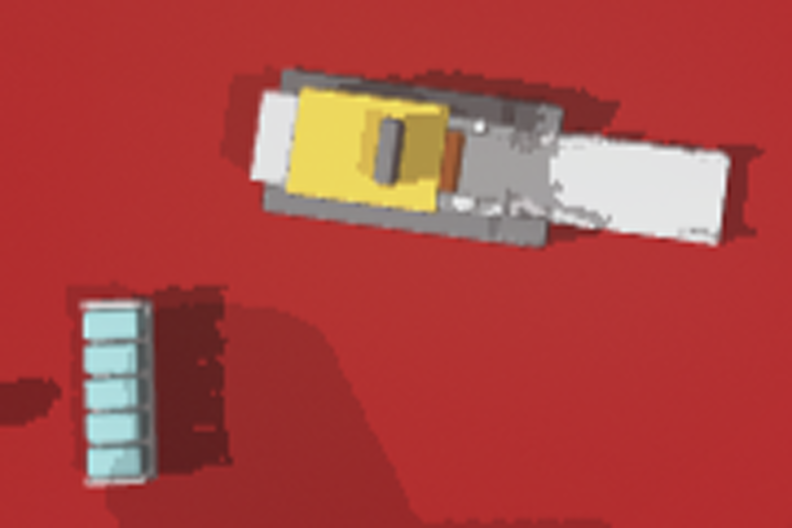

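```bash
cat >> h.py <<'E'
def tool():
    s=monitor.get_state(); return s["tcp_pos"],R.from_rotvec(s["ee_rot"]).as_matrix(),s
def go(P,yaw=None):
    """print cm shift in tool axes to P, and turn so that tool y points along +-yaw"""
    p,M,s=tool(); print("t",round(s["time"],2),"tcp",p.round(4),"q",s["joint_pos"].round(2),"F",s["force"].round(1),"w",round(s["gripper_width"],4))
    if P is not None: print("shift cm",((np.array(P)-p)@M*100).round(2))
    if yaw is not None:
        v=M.T@np.array([np.cos(yaw),np.sin(yaw),0]); a=np.arctan2(-v[0],v[1]); a=(a+np.pi/2)%np.pi-np.pi/2
        print("turn",a.round(3), "z tilt",M[:,2].round(4))
E
python3 - <<'E'
from h import *
p,M,s=tool(); print(M.round(3))
c=take("wrist"); C=R.from_rotvec(c["rotation"]).as_matrix()
print("cam in tool",(M.T@(c["position"]-p)).round(4)); print((M.T@C).round(3))
go([.33,.285,.25],np.pi/2)
E
```

```text
[[ 0.969  0.245 -0.   ]
 [ 0.245 -0.969  0.001]
 [ 0.    -0.001 -1.   ]]
cam in tool [ 0.0781 -0.0003 -0.142 ]
[[-0.     0.952  0.305]
 [ 1.     0.    -0.001]
 [-0.001  0.305 -0.952]]
t 0.25 tcp [ 0.1349 -0.533   0.2311] q [-1.41  0.35  1.65 -0.    1.14 -0.08] F [ 0.2  0.  -0.5] w 0.0856
shift cm [ 38.98 -74.52  -1.85]
turn 0.248 z tilt [-1.e-04  5.e-04 -1.e+00]
```

```bash
python3 - <<'E'
from h import *
go([.45,-.1,.23],np.pi/2)
go([.41,.285,.23],np.pi/2)
E
```

```text
t 0.25 tcp [ 0.1349 -0.533   0.2311] q [-1.41  0.35  1.65 -0.    1.14 -0.08] F [ 0.2  0.  -0.5] w 0.0856
shift cm [ 41.17 -34.25   0.12]
turn 0.248 z tilt [-1.e-04  5.e-04 -1.e+00]
t 0.25 tcp [ 0.1349 -0.533   0.2311] q [-1.41  0.35  1.65 -0.    1.14 -0.08] F [ 0.2  0.  -0.5] w 0.0856
shift cm [ 46.74 -72.56   0.14]
turn 0.248 z tilt [-1.e-04  5.e-04 -1.e+00]
```

```bash
python3 -m inch '{"grip":[-1,-1,-1,-1,-1,-1,-1,-1,-1,-1,-1,-1],"delta_pos":[[4,-3,0],[8,-6.5,0],[12,-10,0],[16,-13,0],[20,-17,0],[24,-20,0],[28,-23,0],[32,-27,0],[36,-30,0],[41,-34,0],[41,-34,0],[41,-34,0]],"turn":[0.02,0.05,0.08,0.11,0.14,0.17,0.2,0.22,0.248,0.248,0.248,0.248]}'; python3 - <<'E'
from h import *
go([.41,.285,.23],np.pi/2)
E
```

```text
time: 1.45
tcp_pos: [0.4506, -0.1003, 0.2312]
ee_rot: [-3.141, -0.006, -0.001]
force: [-0.7, -0.4, -0.3]
gripper_width: 0.0855
t 1.45 tcp [ 0.4506 -0.1003  0.2312] q [-0.32  0.19  1.87  0.    1.08  1.25] F [-0.7 -0.4 -0.3] w 0.0855
shift cm [ -3.92 -38.55   0.14]
turn 0.004 z tilt [ 4.e-04  4.e-04 -1.e+00]
```

```bash
python3 -m inch '{"grip":[-1,-1,-1,-1,-1,-1],"delta_pos":[[2,-4,0],[4,-8,-1],[6,-12,-2],[7,-16,-2],[7,-16,-2],[7,-16,-2]],"turn":[0,0,0,0,0,0]}'; python3 - <<'E'
from h import *
take("wrist","w1.png")
E
```

```text
time: 2.05
tcp_pos: [0.5187, 0.0567, 0.251]
ee_rot: [3.141, 0.002, -0.001]
force: [0.2, -1.0, -0.6]
gripper_width: 0.0855
```

View pics/w1.png

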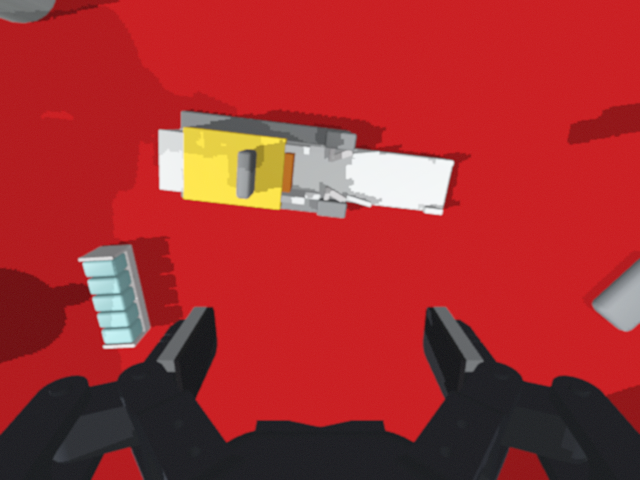

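```bash
python3 - <<'E'
from h import *
c=take("wrist","w2.png"); im=c["img"]
cv2.imwrite("pics/w2a.png",cv2.resize(im[95:225,150:310],None,fx=4.6,fy=4.6,interpolation=cv2.INTER_CUBIC))
cv2.imwrite("pics/w2b.png",cv2.resize(im[115:225,280:460],None,fx=4.4,fy=4.4,interpolation=cv2.INTER_CUBIC))
hsv=cv2.cvtColor(im,cv2.COLOR_BGR2HSV)
y=((hsv[...,0]>20)&(hsv[...,0]<35)&(hsv[...,1]>140)&(hsv[...,2]>100)).astype(np.uint8)
cn=max(cv2.findContours(y,0,2)[0],key=cv2.contourArea)
ap=cv2.approxPolyDP(cv2.convexHull(cn),4,True)[:,0]; P=ray(c,ap,.066);print("cover",ap.tolist(),P.round(4).tolist(),np.linalg.norm(P-np.roll(P,-1,0),axis=1).round(4))
w=((hsv[...,1]<60)&(hsv[...,2]>190)).astype(np.uint8); w[:, :346]=0; w[:140]=0;w[225:]=0;w[:,460:]=0
r=cv2.minAreaRect(cv2.findNonZero(w)); b=cv2.boxPoints(r)
for z in (.012,.022): P=ray(c,b,z);print("deck",z,b.tolist(),P.round(4).tolist(),np.linalg.norm(P-np.roll(P,-1,0),axis=1).round(4))
m=((hsv[...,1]<110)&(hsv[...,2]>60)).astype(np.uint8); m[:, :70]=0; m[:235]=0;m[352:]=0;m[:,152:]=0
r=cv2.minAreaRect(cv2.findNonZero(m)); print("bar",r, ray(c,cv2.boxPoints(r),.04).round(4).tolist())
E
```

```text
cover [[183, 128], [284, 138], [279, 207], [183, 198]] [[0.5947, 0.1748, 0.066], [0.5863, 0.0872, 0.066], [0.5245, 0.0937, 0.066], [0.533, 0.1821, 0.066]] [0.0881 0.0621 0.0887 0.0621]
deck 0.012 [[340.0305480957031, 203.01991271972656], [346.3899841308594, 147.6021270751953], [452.4847106933594, 159.7769317626953], [446.1252746582031, 215.19471740722656]] [[0.5169, 0.0338, 0.012], [0.575, 0.0282, 0.012], [0.5626, -0.0826, 0.012], [0.5033, -0.0824, 0.012]] [0.0584 0.1116 0.0593 0.117 ]
deck 0.022 [[340.0305480957031, 203.01991271972656], [346.3899841308594, 147.6021270751953], [452.4847106933594, 159.7769317626953], [446.1252746582031, 215.19471740722656]] [[0.519, 0.0344, 0.022], [0.5755, 0.029, 0.022], [0.5635, -0.079, 0.022], [0.5057, -0.0788, 0.022]] [0.0568 0.1086 0.0578 0.1139]
bar ((114.46065521240234, 297.332763671875), (105.64439392089844, 55.82833480834961), 76.75948333740234) [[0.4706, 0.3114, 0.04], [0.4846, 0.2524, 0.04], [0.3617, 0.2448, 0.04], [0.3447, 0.3099, 0.04]]
```

View pics/w2a.png

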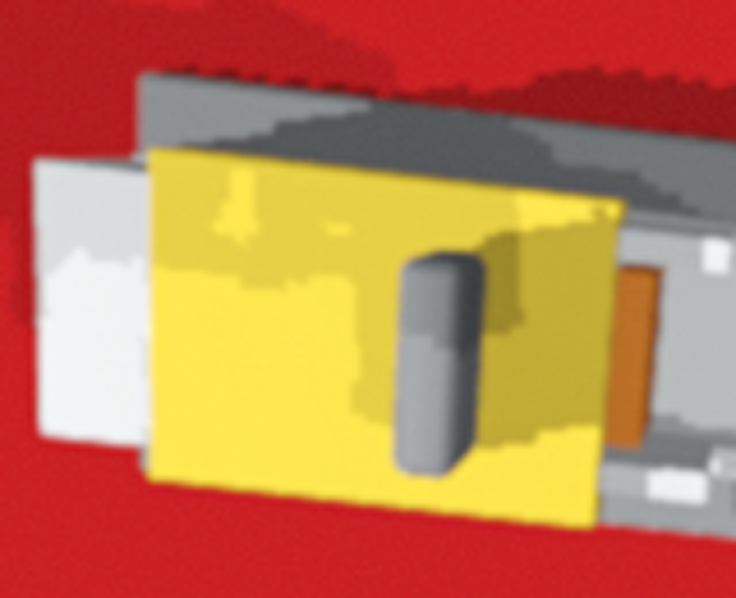

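View pics/w2b.png

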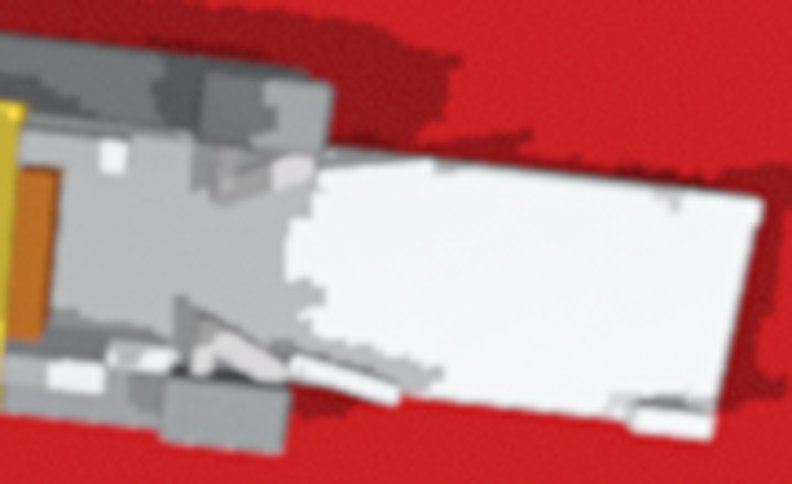

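```bash
python3 - <<'E'
from h import *
from scipy.optimize import least_squares
c=take("wrist")
a=lambda x,y:(150+x/4.6,95+y/4.6); b=lambda x,y:(280+x/4.4,115+y/4.4)
F=[(b(763,200),.022,-136,-28),(b(712,440),.022,-136,28),(b(332,85),.028,-34,-43),(b(285,455),.028,-34,43),(a(34,160),.06,145,None),(a(40,437),.06,145,None)]
W=[ray(c,p,z)[0] for p,z,_,_ in F]
for w in W: print(w.round(4))
def res(q):
    u=np.array([np.cos(q[2]),np.sin(q[2])]);v=np.array([-u[1],u[0]]);o=[]
    for w,f in zip(W,F):
        d=w[:2]-q[:2]; o.append(d@u-f[2]/1e3)
        if f[3] is not None:o.append(d@v-f[3]/1e3)
    return o
s=least_squares(res,[.55,.06,1.466]); print(s.x,np.degrees(s.x[2]),(s.fun*1e3).round(1))
for fr in [(.5597,.1345),(.5574,.1329)]:
    d=np.array(fr)-s.x[:2];u=np.array([np.cos(s.x[2]),np.sin(s.x[2])]);print("cover ctr",d@u,d@np.array([-u[1],u[0]]))
E
```

```text
[ 0.5627 -0.0804  0.022 ]
[ 0.5059 -0.0745  0.022 ]
[0.5885 0.0204 0.028 ]
[0.5038 0.0292 0.028 ]
[0.5933 0.1996 0.06  ]
[0.5396 0.2059 0.06  ]
[0.54972097 0.05832951 1.45907698] 83.5989531981223 [-0.4 -0.4 -0.9  0.8  0.7  0.3 -0.1 -0.6  0.2  0.5]
cover ctr 0.07680817023140295 -0.0014247902206677167
cover ctr 0.07496172451602397 0.000682491967402625
```

```bash
python3 -m inch '{"grip":[-1,-1,-1,-1,-1,-1,-1],"delta_pos":[[-3,-5,0],[-6,-9,0],[-9,-14,0],[-12,-18,0],[-14.5,-22.5,0],[-14.5,-22.5,0],[-14.5,-22.5,0]],"turn":[0,0,0,0,0,0,0]}'; python3 - <<'E'
from h import *
take("wrist","w3.png")
E
```

```text
time: 2.9
tcp_pos: [0.3733, 0.2826, 0.2514]
ee_rot: [-3.141, -0.002, -0.0]
force: [-0.1, -0.9, 1.0]
gripper_width: 0.0856
```

View pics/w3.png

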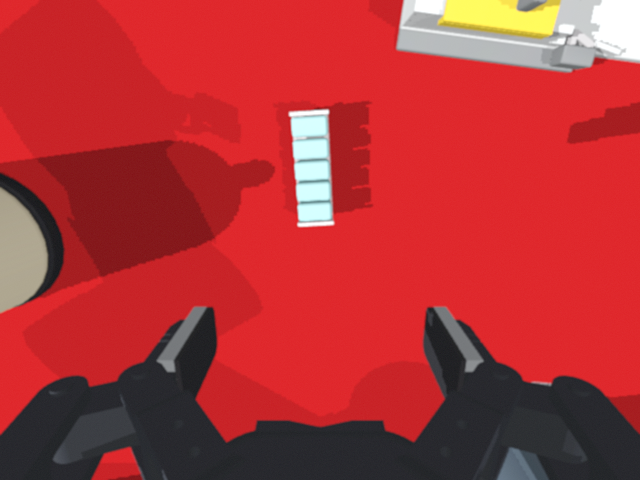

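Bar at about (312,167), nearly straight in front of the jaws; its top face corners are about (290,112), (328,110), (333,224), (298,226).

```bash
python3 - <<'E'
from h import *
c=take("wrist","w4.png"); im=c["img"]
hsv=cv2.cvtColor(im,cv2.COLOR_BGR2HSV)
m=((hsv[...,1]<110)&(hsv[...,2]>60)).astype(np.uint8); k=np.zeros_like(m); k[100:235,280:345]=m[100:235,280:345]
h=cv2.convexHull(cv2.findNonZero(k)); ap=cv2.approxPolyDP(h,4,True)[:,0]
P=ray(c,ap,.04); print(ap.tolist(),P.round(4).tolist(),np.linalg.norm(P-np.roll(P,-1,0),axis=1).round(4))
r=cv2.minAreaRect((ray(c,h[:,0],.04)[:,:2]*1000).astype(np.float32)); print(r)
cv2.imwrite("pics/w4z.png",cv2.resize(im[100:235,270:350],None,fx=4.4,fy=4.4,interpolation=cv2.INTER_CUBIC))
E
```

```text
[[332, 225], [296, 226], [288, 112], [327, 111]] [[0.3555, 0.2689, 0.04], [0.3544, 0.3057, 0.04], [0.4642, 0.3109, 0.04], [0.4651, 0.2747, 0.04]] [0.0368 0.1099 0.0362 0.1098]
((409.7030944824219, 290.252685546875), (112.05106353759766, 37.45029830932617), 3.3062376976013184)
```

View pics/w4z.png

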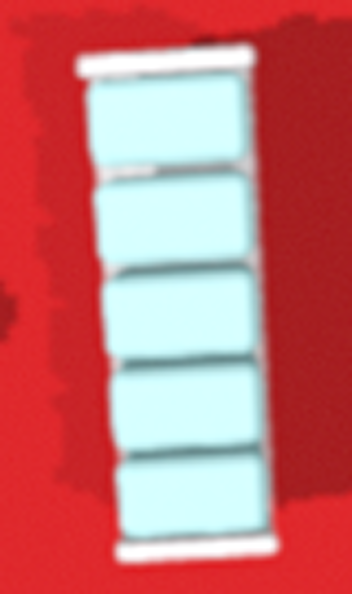

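```bash
python3 - <<'E'
from h import *
go([.4098,.290,.010],1.571+.045)
E
```

```text
t 3.0 tcp [0.3745 0.2811 0.2513] q [ 0.54  0.18  1.83 -0.    1.13  2.12] F [-0.6  0.   0.9] w 0.0855
shift cm [ 3.52 -0.9  24.13]
turn -0.046 z tilt [ 2.e-04 -2.e-04 -1.e+00]
```

```bash
python3 -m inch '{"grip":[-1,-1,-1,-1,-1,-1,-1],"delta_pos":[[2,-0.5,2],[3.5,-0.9,6],[3.5,-0.9,10],[3.5,-0.9,14],[3.5,-0.9,17],[3.5,-0.9,17],[3.5,-0.9,17]],"turn":[-0.046,-0.046,-0.046,-0.046,-0.046,-0.046,-0.046]}'; python3 - <<'E'
from h import *
take("wrist","w5.png")
go([.4098,.290,.010],1.571+.045)
E
```

```text
time: 3.7
tcp_pos: [0.41, 0.2901, 0.0819]
ee_rot: [3.141, 0.069, -0.0]
force: [0.3, -0.7, -0.2]
gripper_width: 0.0851
t 3.75 tcp [0.4103 0.2906 0.0827] q [ 0.52  0.48  1.89 -0.    0.77  2.05] F [0. 1. 1.] w 0.0852
shift cm [-0.07  0.07  7.27]
turn -0.001 z tilt [ 1.6e-03  8.0e-04 -1.0e+00]
```

View pics/w5.png

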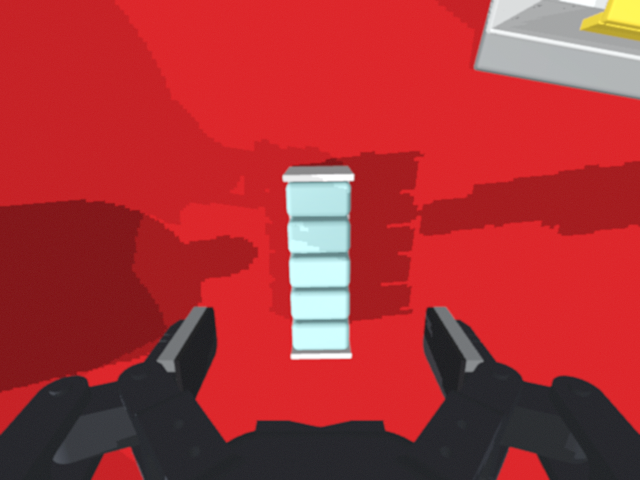

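The bar lies at columns 288–352, midway between the fingers (215 and 425) and in line, so I go down and close.

```bash
python3 -m inch '{"grip":[-1,-1,-1,-1,0.6,0.6,0.6,0.6,0.6,0.6],"delta_pos":[[0,0,3],[0,0,6],[0,0,7.2],[0,0,7.2],[0,0,7.2],[0,0,7.2],[0,0,7.2],[0,0,7.2],[0,0,7.2],[0,0,7.2]],"turn":[0,0,0,0,0,0,0,0,0,0]}' 30;  python3 - <<'E'
from h import *
take("wrist","w6.png")
go(None)
E
```

```text
time: 4.75
tcp_pos: [0.4096, 0.2913, 0.0103]
ee_rot: [-3.14, -0.072, -0.002]
force: [-1.1, -0.2, 8.5]
gripper_width: 0.0355
t 4.8 tcp [0.4096 0.2913 0.0103] q [ 0.53  0.62  1.91 -0.    0.61  2.05] F [-1.2 -0.2  8.4] w 0.0355
```

View pics/w6.png

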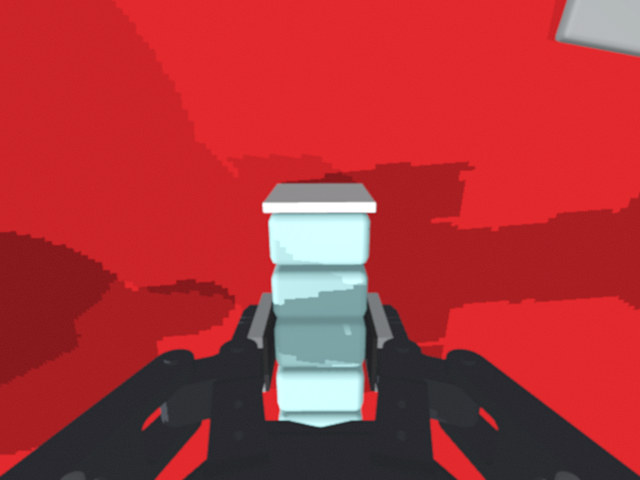

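```bash
python3 -m inch '{"grip":[0.6,0.6,0.6,0.6,0.6,0.6,0.6,0.6,0.6,0.6,0.6,0.6],"delta_pos":[[0,0,-4],[0,0,-8],[0,0,-12],[0,0,-14],[0,0,-14],[0,0,-14],[0,0,-14],[0,0,-14],[0,0,-14],[0,0,-14],[0,0,-14],[0,0,-14]],"turn":[0,0,-0.1,-0.24,-0.38,-0.52,-0.66,-0.8,-0.94,-1.08,-1.22,-1.36]}';  python3 - <<'E'
from h import *
go([.5408,-.0212,.15],1.459+1.571)
E
```

```text
time: 6.0
tcp_pos: [0.4089, 0.2909, 0.1494]
ee_rot: [-2.391, -2.038, 0.0]
force: [-0.4, 0.6, -1.6]
gripper_width: 0.0356
t 6.0 tcp [0.4089 0.2909 0.1494] q [ 0.53  0.37  1.85 -0.    0.92  0.68] F [-0.4  0.6 -1.6] w 0.0356
shift cm [-28.73  17.97  -0.05]
turn -0.048 z tilt [-2.e-04 -1.e-04 -1.e+00]
```

```bash
python3 -m inch '{"grip":[0.6,0.6,0.6,0.6,0.6,0.6,0.6,0.6,0.6,0.6,0.6],"delta_pos":[[-2,1.3,-1],[-5,3,-1],[-9,5.5,-1],[-13,8,-1],[-17,10.5,-1],[-21,13,-1],[-25,15.6,-1],[-28,17.5,-1],[-28.7,18,0],[-28.7,18,0],[-28.7,18,0]],"turn":[-0.048,-0.048,-0.048,-0.048,-0.048,-0.048,-0.048,-0.048,-0.048,-0.048,-0.048]}';  python3 - <<'E'
from h import *
go([.5408,-.0212,.06],1.459+1.571)
take("wrist","w7.png");take("top","t7.png")
E
```

```text
time: 7.1
tcp_pos: [0.5387, -0.0207, 0.149]
ee_rot: [-2.346, -2.087, 0.001]
force: [-0.1, 0.5, -2.4]
gripper_width: 0.0354
t 7.1 tcp [ 0.5387 -0.0207  0.149 ] q [-0.12  0.43  1.76  0.    0.95 -0.01] F [-0.1  0.5 -2.4] w 0.0354
shift cm [-0.03  0.22  8.9 ]
turn -0.005 z tilt [-1.5e-03  4.0e-04 -1.0e+00]
```

View pics/w7.png

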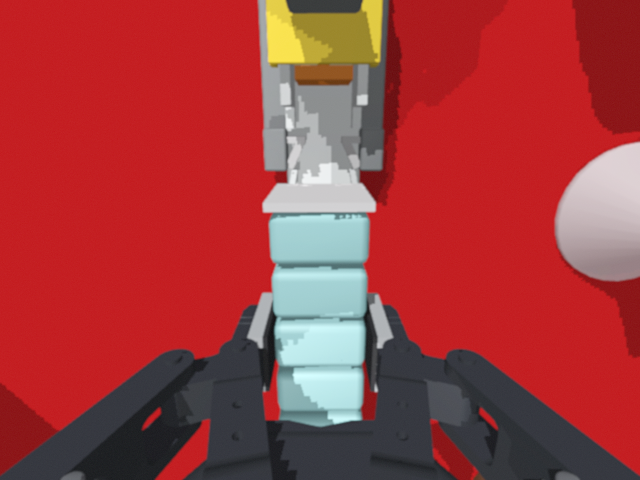

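```bash
python3 -m inch '{"grip":[0.6,0.6,0.6,0.6,0.6],"delta_pos":[[0,0.1,3],[0,0.1,6],[0,0.1,8.5],[0,0.1,8.5],[0,0.1,8.5]],"turn":[-0.003,-0.003,-0.003,-0.003,-0.003]}';  python3 - <<'E'
from h import *
take("wrist","w8.png")
go([.5408,-.0212,.022],1.459+1.571)
E
```

```text
time: 7.7
tcp_pos: [0.5406, -0.0211, 0.065]
ee_rot: [2.343, 2.092, 0.0]
force: [0.3, -0.4, -1.6]
gripper_width: 0.0355
t 7.75 tcp [ 0.5412 -0.0213  0.0657] q [-0.13  0.56  1.8   0.    0.78 -0.01] F [-0.4  0.5 -1.5] w 0.0355
shift cm [ 0.01 -0.05  4.37]
turn -0.002 z tilt [ 1.7e-03 -2.0e-04 -1.0e+00]
```

View pics/w8.png

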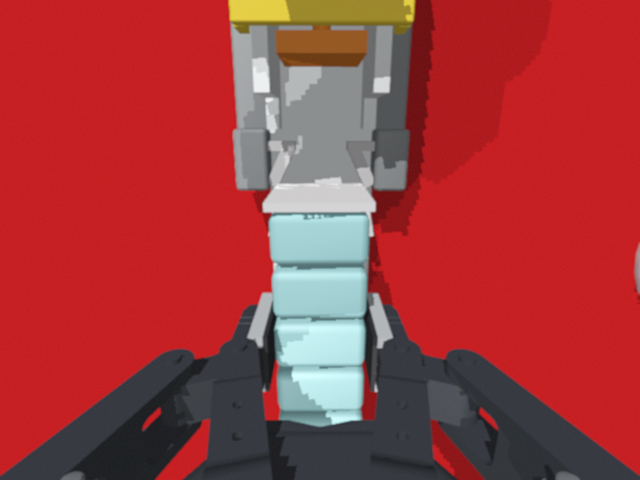

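```bash
python3 -m inch '{"grip":[0.6,0.6,0.6,0.6,0.6,0.6],"delta_pos":[[-0.5,0.05,1],[-0.5,0.05,2.5],[-0.5,0.05,3.7],[-0.5,0.05,4.3],[-0.5,0.05,4.3],[-0.5,0.05,4.3]],"turn":[0,0,0,0,0,0]}';  python3 - <<'E'
from h import *
take("wrist","w9.png");take("scene","s9.png")
go([.5408,-.0212,.022],1.459+1.571)
E
```

```text
time: 8.35
tcp_pos: [0.5401, -0.0268, 0.0208]
ee_rot: [-2.344, -2.091, 0.001]
force: [-1.5, -0.0, 0.1]
gripper_width: 0.0358
t 8.45 tcp [ 0.5403 -0.0268  0.0209] q [-0.14  0.64  1.81  0.    0.69 -0.02] F [ 0.2 -0.  -2.1] w 0.0354
shift cm [ 0.56 -0.01 -0.11]
turn -0.002 z tilt [-4.e-04  1.e-04 -1.e+00]
```

View pics/w9.png

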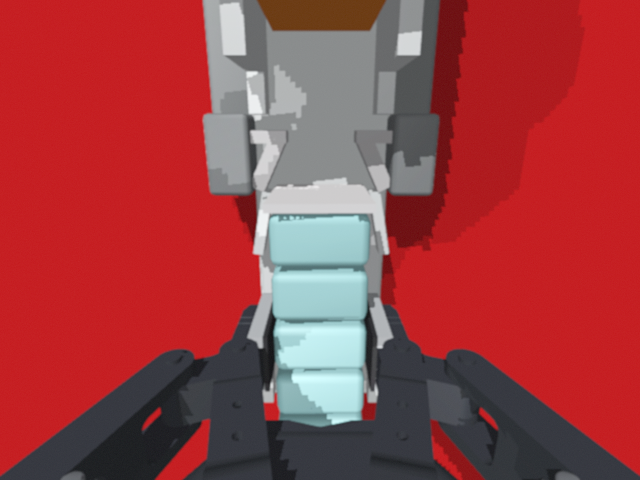

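```bash
python3 -m inch '{"grip":[0.2,-0.3,-0.6,-1,-1,-1,-1,0,1,1,1,1],"delta_pos":[[0,0,0],[0,0,0],[0,0,0],[0,0,-1],[0,0,-3],[0,0,-5],[-4,0,-5.5],[-8,0,-5.5],[-8.6,0,-5.5],[-8.6,0,-5.5],[-8.6,0,-5.5],[-8.6,0,-5.5]],"turn":[0,0,0,0,0,0,0,0,0,0,0,0]}';  python3 - <<'E'
from h import *
take("wrist","w10.png");take("scene","s10.png")
u=np.array([np.cos(1.459),np.sin(1.459)])
p,M,s=tool();d=p[:2]-[.5497,.0583];print("disp",d@u,d@[-u[1],u[0]])
go([*(np.array([.5497,.0583])-.165*u),.031],1.459+1.571)
E
```

```text
time: 9.65
tcp_pos: [0.5307, -0.1112, 0.0764]
ee_rot: [-2.343, -2.092, 0.0]
force: [1.0, 0.4, 0.5]
gripper_width: 0.012
disp -0.17070577346090177 -6.736995406586533e-05
t 9.75 tcp [ 0.5307 -0.1113  0.0763] q [-0.29  0.55  1.79  0.    0.8  -0.18] F [ 0.3 -0.   1. ] w 0.0002
shift cm [ 0.57 -0.01  4.53]
turn -0.001 z tilt [-2.e-04  1.e-04 -1.e+00]
```

View pics/w10.png

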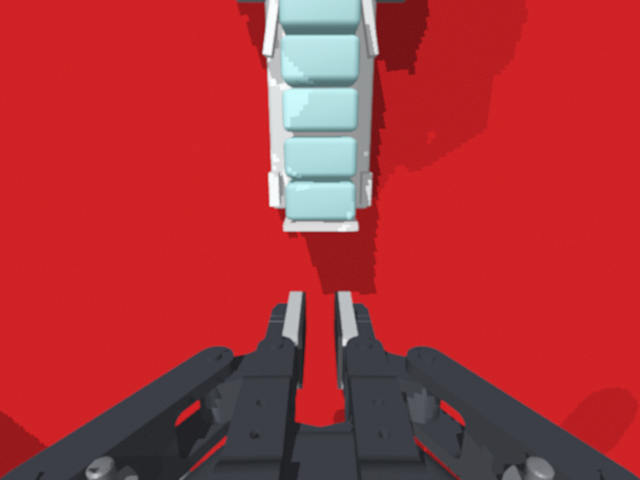

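View pics/s10.png

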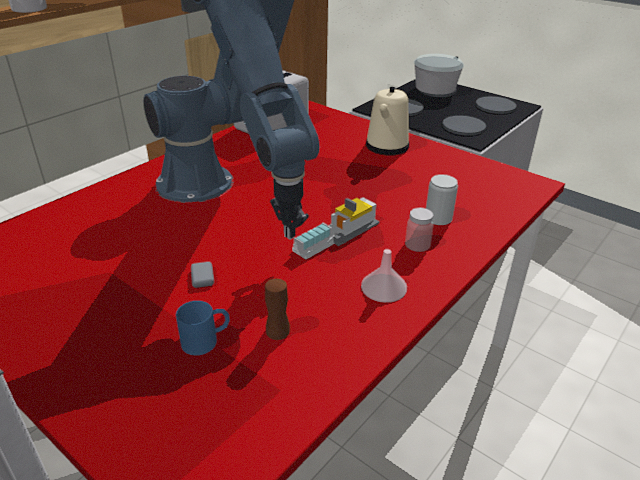

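```bash
python3 -m inch '{"grip":[1,1,1,1,1,1,1,1,1,1,1,1],"delta_pos":[[0,0,2.5],[0,0,4.9],[0,0,4.9],[1,0,4.9],[2,0,4.9],[3.2,0,4.9],[4.4,0,4.9],[5.6,0,4.9],[6.8,0,4.9],[8,0,4.9],[8,0,4.9],[8,0,4.9]],"turn":[0,0,0,0,0,0,0,0,0,0,0,0]}';  python3 - <<'E'
from h import *
take("wrist","w11.png")
u=np.array([np.cos(1.459),np.sin(1.459)])
p,M,s=tool();d=p[:2]-[.5497,.0583];print("disp",d@u,d@[-u[1],u[0]])
go([*(np.array([.5497,.0583])-.013*u),.027],1.459+1.571)
E
```

```text
time: 10.95
tcp_pos: [0.5397, -0.0321, 0.0275]
ee_rot: [-2.343, -2.092, -0.0]
force: [1.3, -0.1, 1.3]
gripper_width: 0.0001
disp -0.09124511233993732 -6.286318341615661e-05
t 11.0 tcp [ 0.5396 -0.0324  0.0274] q [-0.15  0.63  1.81  0.    0.7  -0.03] F [-0.1 -0.2  0.6] w 0.0003
shift cm [ 7.82 -0.02  0.04]
turn -0.002 z tilt [-2.e-04  3.e-04 -1.e+00]
```

View pics/w11.png

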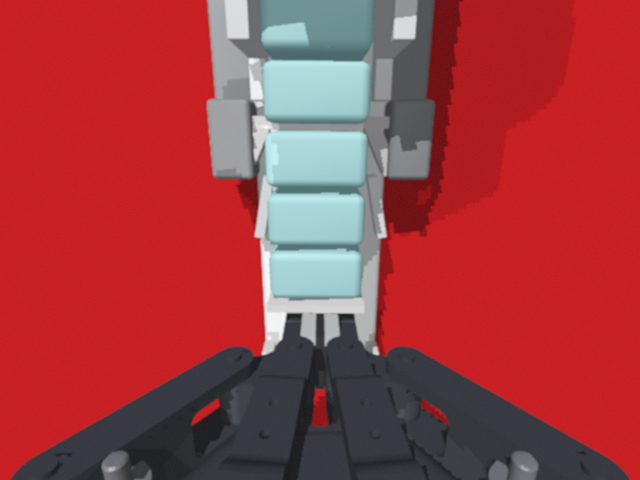

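```bash
python3 -m inch '{"grip":[1,1,1,1,1,1,1,1,1],"delta_pos":[[1,0,0],[2,0,0],[3,0,0],[4,0,0],[5,0,0],[6,0,0],[6.8,0,0],[6.8,0,0],[6.8,0,0]],"turn":[0,0,0,0,0,0,0,0,0]}';  python3 - <<'E'
from h import *
take("wrist","w12.png")
u=np.array([np.cos(1.459),np.sin(1.459)])
p,M,s=tool();d=p[:2]-[.5497,.0583];print("disp",d@u,d@[-u[1],u[0]])
go([*(np.array([.5497,.0583])-.013*u),.027],1.459+1.571)
E
```

```text
time: 11.9
tcp_pos: [0.5476, 0.0346, 0.0273]
ee_rot: [2.344, 2.091, -0.0]
force: [2.0, -2.9, 0.7]
gripper_width: 0.0001
disp -0.023777213032321318 -0.0005818542462339137
t 11.95 tcp [0.5476 0.0346 0.0273] q [-0.02  0.64  1.79 -0.    0.71  0.09] F [ 0.7 -3.7  0.5] w 0.0
shift cm [ 1.08 -0.06  0.03]
turn -0.003 z tilt [ 3.e-04 -2.e-04 -1.e+00]
```

View pics/w12.png

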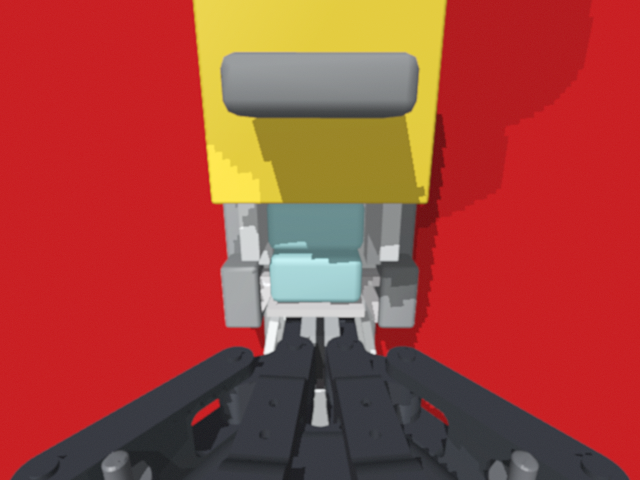

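```bash
cat >> h.py <<'E'
U=np.array([np.cos(1.459),np.sin(1.459)]);V=np.array([-U[1],U[0]]);O=np.array([.5497,.0583])
def disp(P):
    d=np.atleast_2d(P)[:,:2]-O; return (np.stack([d@U,d@V],1)*1000).round(1)
E
python3 - <<'E'
from h import *
c=take("wrist","w13.png"); im=c["img"]
cv2.imwrite("pics/w13z.png",cv2.resize(im[195:360,210:430],None,fx=3.6,fy=3.6,interpolation=cv2.INTER_CUBIC))
for px,z in [((316,304),.052),((316,317),.052),((238,262),.028),((238,327),.028),((320,203),.066),((320,100),.094)]: print(px,disp(ray(c,px,z)))
E
```

```text
(316, 304) [[-7.4  1.1]]
(316, 317) [[-12.7   1.1]]
(238, 262) [[-0.2 34.2]]
(238, 327) [[-31.5  36.5]]
(320, 203) [[33.1 -0.4]]
(320, 100) [[59.5 -0.4]]
```

View pics/w13z.png

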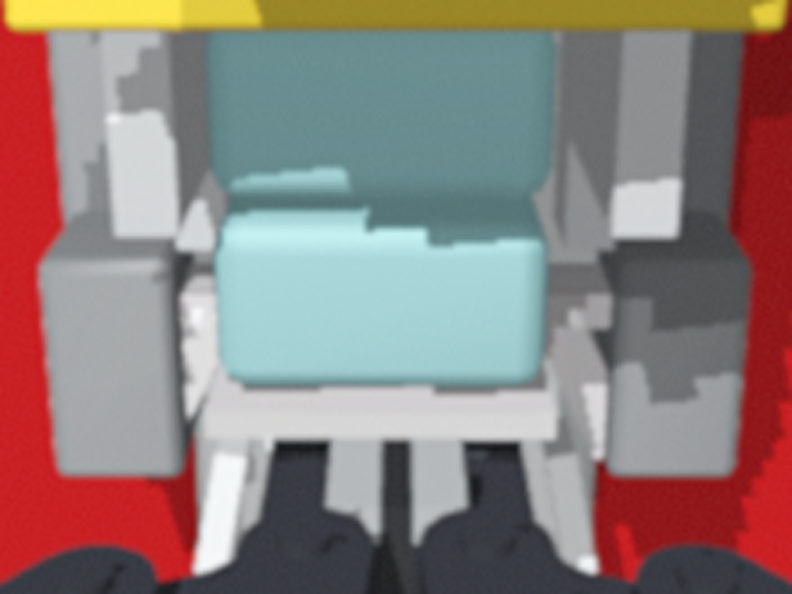

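```bash
python3 -m inch '{"grip":[1,1,1,1,1],"delta_pos":[[0.4,0,0],[0.8,0,0],[1.1,0,0],[1.1,0,0],[1.1,0,0]],"turn":[0,0,0,0,0]}';  python3 - <<'E'
from h import *
c=take("wrist","w14.png"); im=c["img"]
cv2.imwrite("pics/w14z.png",cv2.resize(im[195:360,210:430],None,fx=3.6,fy=3.6,interpolation=cv2.INTER_CUBIC))
print(disp(tool()[0]));go(None,1.459+1.571)
E
```

```text
time: 12.5
tcp_pos: [0.5487, 0.0451, 0.0273]
ee_rot: [2.344, 2.091, -0.001]
force: [1.2, -9.2, 1.5]
gripper_width: -0.0001
[[-13.2  -0.5]]
t 12.55 tcp [0.5488 0.0451 0.0273] q [-0.    0.64  1.78 -0.    0.72  0.11] F [ 1.  -7.   1.5] w -0.0
turn -0.003 z tilt [-0.e+00 -7.e-04 -1.e+00]
```

View pics/w14z.png

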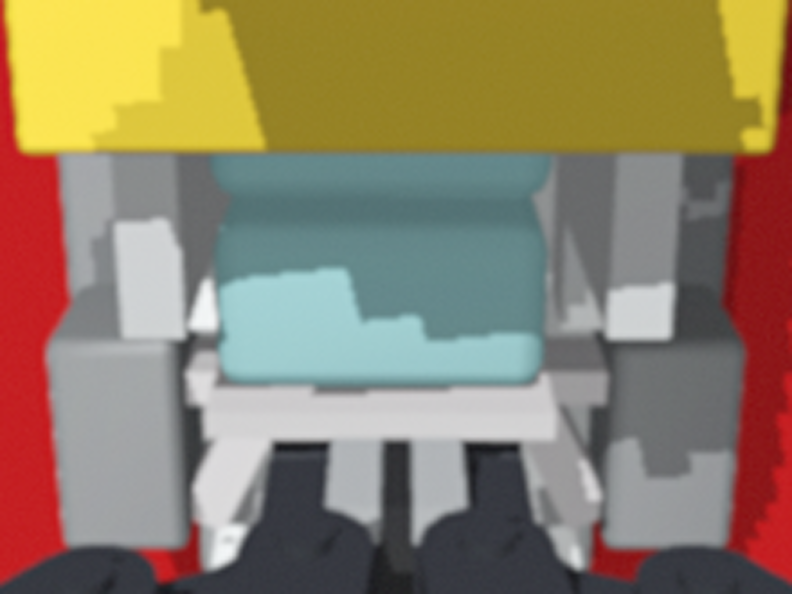

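```bash
python3 - <<'E'
from h import *
c=take("wrist")
W=lambda x,y,z:[*(O+x/1e3*U+y/1e3*V),z/1e3]
for q in [(-10,0,52),(-2,0,52),(2,0,52),(-4,36,28),(-34,36,28),(-10,14,24),(-10,-14,24),(-34,20,24),(-34,-20,24)]:
    p=proj(c,W(*q))[0]; print(q,p.round(1),((p-[210,195])*3.6).round(0))
E
```

```text
(-10, 0, 52) [319.1 335.4] [393. 506.]
(-2, 0, 52) [319.  316.6] [393. 438.]
(2, 0, 52) [319.  306.9] [392. 403.]
(-4, 36, 28) [236.3 292.8] [ 95. 352.]
(-34, 36, 28) [241.1 351.8] [112. 564.]
(-10, 14, 24) [288.  300.7] [281. 381.]
(-10, -14, 24) [350.2 300.5] [505. 380.]
(-34, 20, 24) [276.8 346.6] [241. 546.]
(-34, -20, 24) [361.7 346.3] [546. 545.]
```

```bash
python3 -m inch '{"grip":[1,1,1],"delta_pos":[[0.25,0,0],[0.25,0,0],[0.25,0,0]],"turn":[0,0,0]}';  python3 - <<'E'
from h import *
c=take("wrist","w15.png"); im=c["img"]
cv2.imwrite("pics/w15z.png",cv2.resize(im[195:360,210:430],None,fx=3.6,fy=3.6,interpolation=cv2.INTER_CUBIC))
print(disp(tool()[0]));go(None,1.459+1.571)
E
```

```text
time: 12.9
tcp_pos: [0.549, 0.0474, 0.0273]
ee_rot: [2.344, 2.091, -0.001]
force: [-0.1, -9.9, 2.0]
gripper_width: -0.0003
[[-10.9  -0.5]]
t 12.95 tcp [0.549  0.0474 0.0273] q [ 0.    0.64  1.78 -0.    0.72  0.12] F [  0.5 -10.    1.8] w 0.0002
turn -0.003 z tilt [-1.e-04 -9.e-04 -1.e+00]
```

View pics/w15z.png

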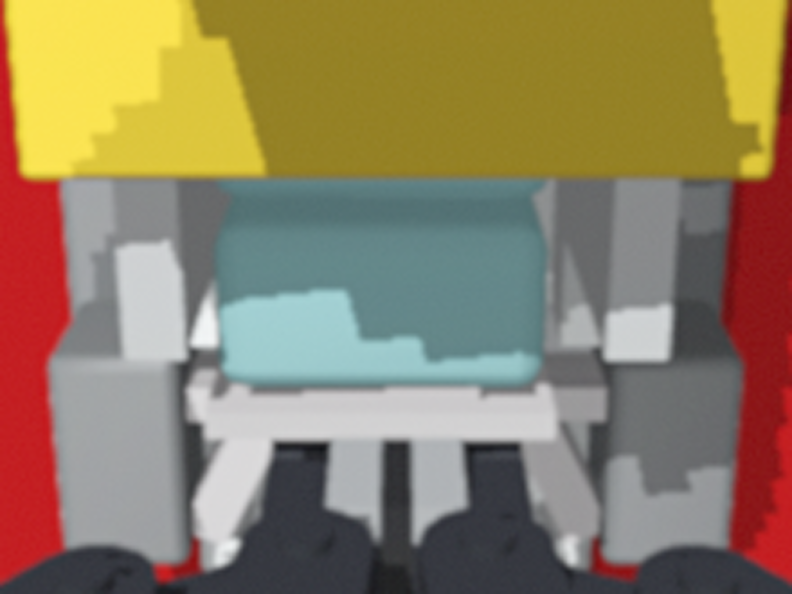

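```bash
python3 -m inch '{"grip":[1,1,1,1,1],"delta_pos":[[-0.4,0,0],[-0.9,0,0],[-1.5,0,0],[-2.5,0,0],[-2.5,0,0]],"turn":[0,0,0,0,0]}';  python3 - <<'E'
from h import *
c=take("wrist","w16.png"); im=c["img"]
print(disp(tool()[0]));go(None,1.459+1.571)
W=lambda x,y,z:[*(O+x/1e3*U+y/1e3*V),z/1e3]
for q in [(-10,0,52),(-15,0,52),(-4,36,28),(-34,36,28)]: print(q,proj(c,W(*q))[0].round(1))
cv2.imwrite("pics/w16z.png",cv2.resize(im[140:340,210:430],None,fx=3,fy=3,interpolation=cv2.INTER_CUBIC))
E
```

```text
time: 13.45
tcp_pos: [0.5459, 0.0225, 0.0272]
ee_rot: [-2.345, -2.09, 0.0]
force: [-0.3, -0.2, -0.2]
gripper_width: -0.0004
[[-35.5  -0.3]]
t 13.5 tcp [0.546  0.023  0.0272] q [-0.04  0.64  1.79  0.    0.71  0.07] F [-1.9  0.1 -0.8] w -0.0
turn -0.003 z tilt [-3.e-04  2.e-04 -1.e+00]
(-10, 0, 52) [319.7 280. ]
(-15, 0, 52) [319.8 292.7]
(-4, 36, 28) [232.9 243.2]
(-34, 36, 28) [238.2 307.8]
```

View pics/w16z.png

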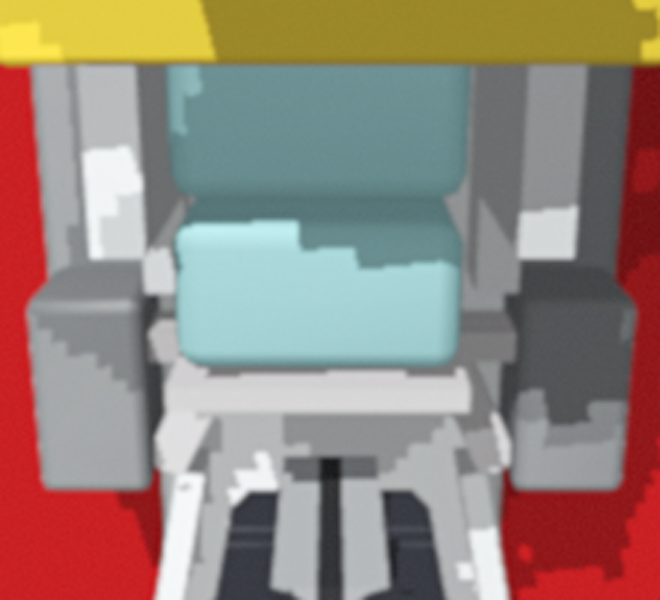

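```bash
python3 -m inch '{"grip":[1,1,1,1,1,1,1],"delta_pos":[[-1,0,-1],[-2,0,-4],[-2,0,-8],[-2,0,-12],[-2,0,-14],[-2,0,-14],[-2,0,-14]],"turn":[0,0,0,0,0,0,0]}';  python3 - <<'E'
from h import *
c=take("wrist","w17.png"); im=c["img"]
W=lambda x,y,z:[*(O+x/1e3*U+y/1e3*V),z/1e3]
for q in [(-10,0,52),(-15,0,52),(-4,36,28),(-34,36,28),(-34,-36,28),(145,0,60)]: print(q,proj(c,W(*q))[0].round(1))
p=proj(c,W(-15,0,30))[0].astype(int); x,y=p; print(p)
cv2.imwrite("pics/w17z.png",cv2.resize(im[max(0,y-75):y+60,x-90:x+90],None,fx=4.4,fy=4.4,interpolation=cv2.INTER_CUBIC))
print(disp(tool()[0]));go([*(O+.096*U),.13],1.459+1.571)
E
```

```text
time: 14.2
tcp_pos: [0.5437, 0.0033, 0.1674]
ee_rot: [2.344, 2.091, 0.0]
force: [-0.2, -0.1, -0.4]
gripper_width: -0.0001
(-10, 0, 52) [319.4 173.9]
(-15, 0, 52) [319.4 181. ]
(-4, 36, 28) [272.7 162.1]
(-34, 36, 28) [274.3 200.5]
(-34, -36, 28) [364.6 200.3]
(145, 0, 60) [ 318.7 -104.2]
[319 176]
[[-55.3   0.2]]
t 14.25 tcp [0.5433 0.0034 0.1666] q [-0.08  0.42  1.73  0.    1.    0.03] F [ 0.  -0.6 -0.4] w 0.0
shift cm [ 1.513e+01 -1.000e-02  3.660e+00]
turn -0.002 z tilt [-1.2e-03  2.0e-04 -1.0e+00]
```

View pics/w17z.png

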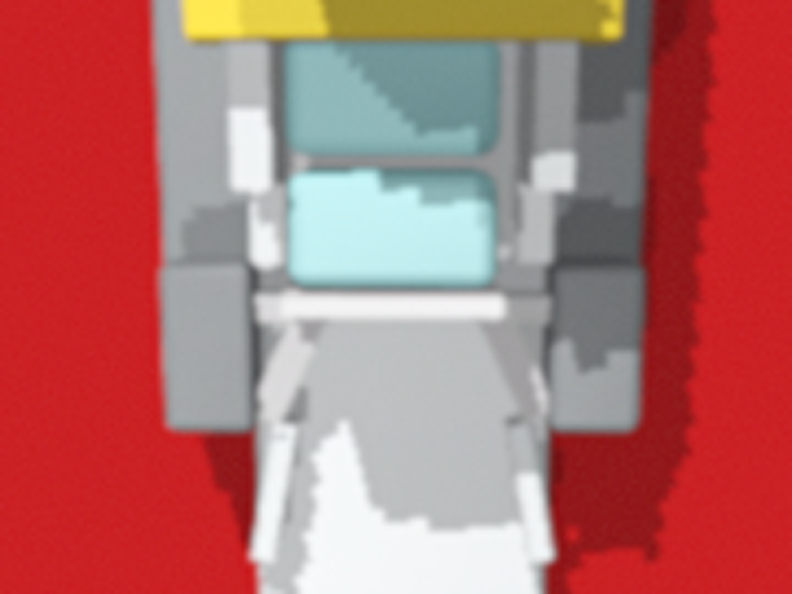

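View pics/w17.png

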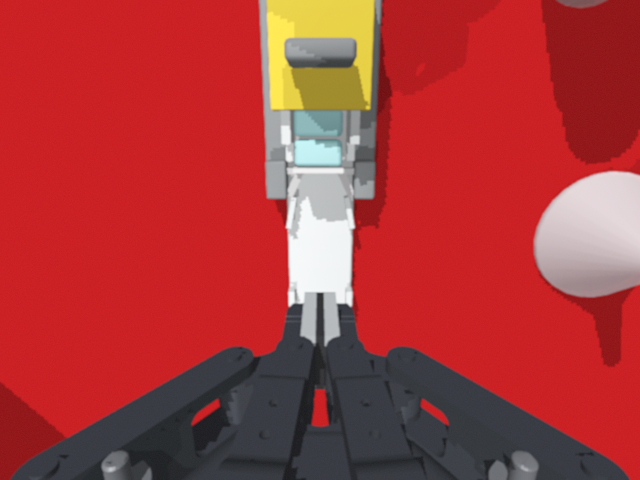

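```bash
python3 -m inch '{"grip":[1,1,1,1,1,1],"delta_pos":[[-2,0,4],[-5,0,8],[-7,0,10],[-7,0,10],[-7,0,10],[-7,0,10]],"turn":[0,0,0,0,0,0]}';  python3 - <<'E'
from h import *
c=take("wrist","w18.png"); im=c["img"]
W=lambda x,y,z:[*(O+x/1e3*U+y/1e3*V),z/1e3]
p=proj(c,W(-15,0,30))[0].astype(int); x,y=p; y0=max(0,y-75);x0=x-100
for q in [(-10,0,52),(-10,13.5,24),(-10,-13.5,24),(-10,15.5,24),(-10,-15.5,24),(-10,18,52),(-34,43,28),(-34,-43,28)]: print(q,((proj(c,W(*q))[0]-[x0,y0])*4).round(0))
cv2.imwrite("pics/w18z.png",cv2.resize(im[y0:y+70,x0:x+100],None,fx=4,fy=4,interpolation=cv2.INTER_CUBIC))
print(disp(tool()[0]));go([*(O+.096*U),.13],1.459+1.571)
E
```

```text
time: 14.85
tcp_pos: [0.5364, -0.0654, 0.0679]
ee_rot: [2.343, 2.092, 0.001]
force: [-0.4, -0.1, -0.3]
gripper_width: -0.0003
(-10, 0, 52) [402. 112.]
(-10, 13.5, 24) [285. 174.]
(-10, -13.5, 24) [518. 174.]
(-10, 15.5, 24) [268. 174.]
(-10, -15.5, 24) [536. 174.]
(-10, 18, 52) [216. 112.]
(-34, 43, 28) [ 39. 395.]
(-34, -43, 28) [766. 393.]
[[-124.4   -0.6]]
t 14.9 tcp [ 0.5365 -0.0654  0.0681] q [-0.21  0.56  1.8   0.    0.78 -0.09] F [ 0.6 -0.2 -0.6] w -0.0001
shift cm [22.04 -0.09 -6.19]
turn -0.002 z tilt [ 1.2e-03 -2.0e-04 -1.0e+00]
```

View pics/w18z.png

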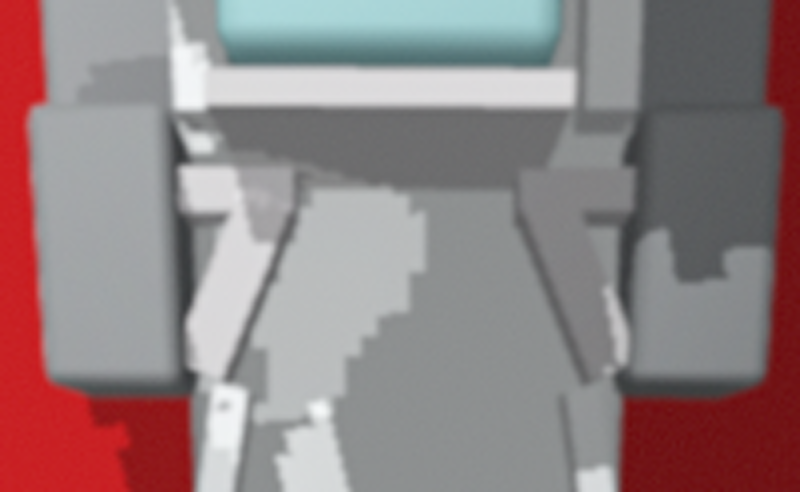

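Both catch tips sit at columns 296 and 516 (fully out would be 285 and 518), and the bar's end plate rests just ahead of them, so both catches hold. Now the cover.

```bash
python3 -m inch '{"grip":[1,1,1,1,1,1,1,1,1,1],"delta_pos":[[0,0,-4],[1,0,-8],[5,0,-9],[9,0,-9],[13,0,-9],[17,0,-9],[21,0,-9],[22.2,0,-9],[22.2,0,-9],[22.2,0,-9]],"turn":[0,0,0,0,0,0,0,0,0,0]}';  python3 - <<'E'
from h import *
c=take("wrist","w19.png"); take("scene","s19.png"); take("top","t19.png")
print(disp(tool()[0]));go([*(O+.096*U),.075],1.459+1.571)
E
```

```text
time: 15.9
tcp_pos: [0.561, 0.154, 0.1576]
ee_rot: [2.344, 2.092, 0.0]
force: [0.2, -0.8, 0.4]
gripper_width: -0.0002
[[95.7 -0.8]]
t 16.05 tcp [0.5612 0.1533 0.1575] q [ 0.19  0.49  1.64 -0.    1.01  0.3 ] F [-0.3 -0.3  0.6] w 0.0001
shift cm [ 0.03 -0.08  8.25]
turn -0.004 z tilt [ 0.e+00 -1.e-04 -1.e+00]
```

View pics/w19.png

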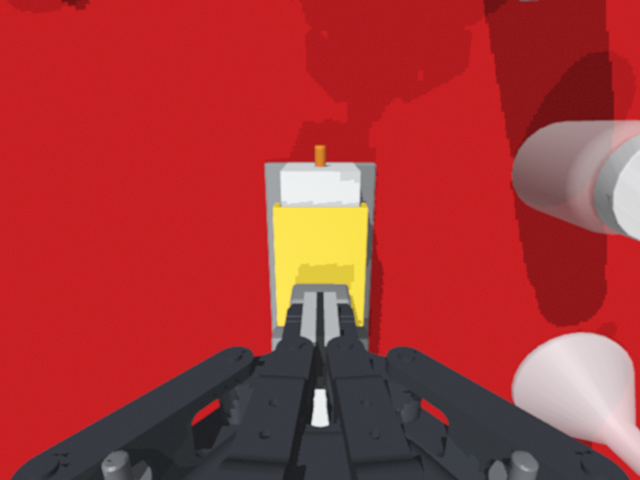

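View pics/s19.png

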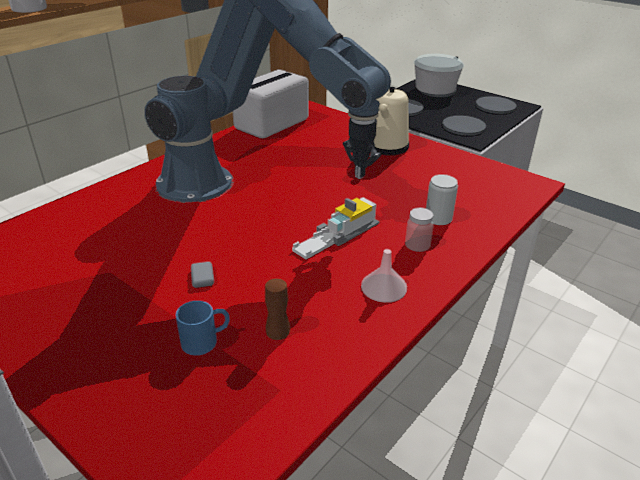

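```bash
python3 - <<'E'
from h import *
c=take("wrist")
print(disp(ray(c,(320,285),.094)),disp(ray(c,(320,206),.066)),disp(ray(c,(320,163),.06)))
E
```

```text
[[78.6 -0.8]] [[123.  -1.]] [[150.4  -1.1]]
```

```bash
python3 - <<'E'
from h import *
c=take("wrist","w20.png")
W=lambda x,y,z:[*(O+x/1e3*U+y/1e3*V),z/1e3]
for q in [(67,20,94),(67,-20,94),(67,20,66),(145,0,60),(121,32,66),(121,-32,66),(31,32,66)]: print(q,proj(c,W(*q))[0].round(1))
cv2.imwrite("pics/w20z.png",cv2.resize(c["img"][140:360,230:410],None,fx=2.7,fy=2.7,interpolation=cv2.INTER_CUBIC))
t=take("top"); cv2.imwrite("pics/t20z.png",cv2.resize(t["img"][200:280,180:320],None,fx=5,fy=5,interpolation=cv2.INTER_CUBIC))
E
```

```text
(67, 20, 94) [287.4 301.9]
(67, -20, 94) [350.1 301.6]
(67, 20, 66) [290.7 283.4]
(145, 0, 60) [318.3 171.5]
(121, 32, 66) [270.4 209.3]
(121, -32, 66) [366.5 208.9]
(31, 32, 66) [276.  327.7]
```

View pics/w20z.png

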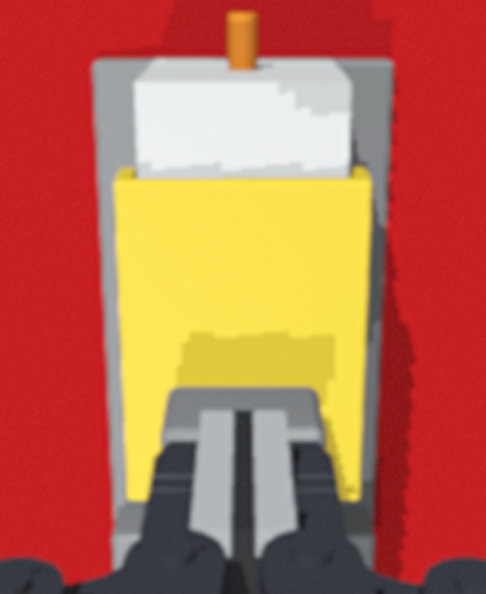

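View pics/t20z.png

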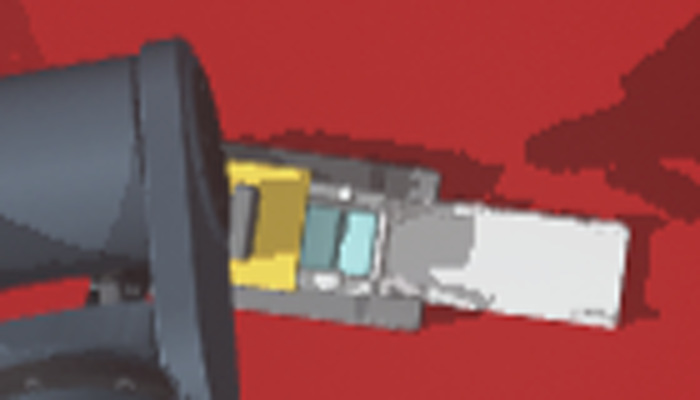

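```bash
python3 -m inch '{"grip":[1,1,1,1,1,1,1,1,1,1,1],"delta_pos":[[0,0,4],[0,0,7.5],[0,0,8.2],[0,0,8.2],[-1,0,8.2],[-2,0,8.2],[-3,0,8.2],[-4,0,8.2],[-5,0,8.2],[-5,0,8.2],[-5,0,8.2]],"turn":[0,0,0,0,0,0,0,0,0,0,0]}';  python3 - <<'E'
from h import *
c=take("wrist","w21.png")
print(disp(tool()[0]));go([*(O+.026*U),.075],1.459+1.571)
E
```

```text
time: 17.3
tcp_pos: [0.5553, 0.1044, 0.0752]
ee_rot: [-2.345, -2.09, 0.001]
force: [0.2, -0.9, 0.2]
gripper_width: 0.0002
[[46.8 -0.4]]
t 17.35 tcp [0.5553 0.1047 0.0752] q [ 0.1   0.58  1.73 -0.    0.83  0.22] F [-0.2 -0.3 -0.3] w -0.0001
shift cm [-2.08 -0.03  0.02]
turn -0.003 z tilt [-5.e-04 -2.e-04 -1.e+00]
```

View pics/w21.png

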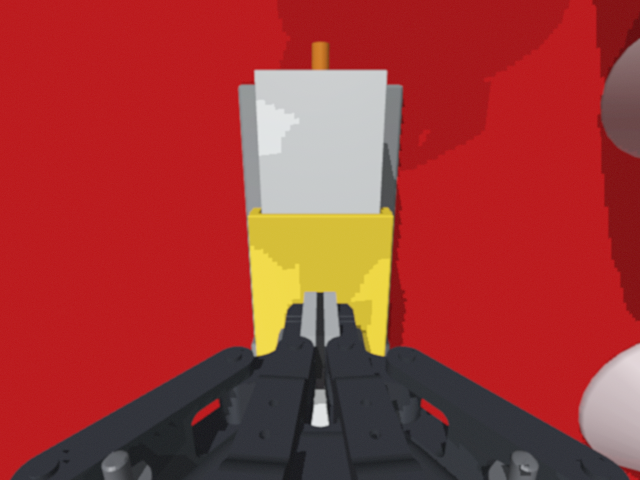

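Cover follows (its edge has moved to row 214, showing more of the roof). Pushing on.

```bash
python3 -m inch '{"grip":[1,1,1,1,1],"delta_pos":[[-0.8,0,0],[-1.5,0,0],[-2,0,0],[-2,0,0],[-2,0,0]],"turn":[0,0,0,0,0]}';  python3 - <<'E'
from h import *
c=take("wrist","w22.png"); m=cv2.inRange(cv2.cvtColor(c["img"],cv2.COLOR_BGR2HSV),(20,120,100),(35,255,255)); print("cover edge row",np.where((m>0).sum(1)>100)[0][:1])
r=np.where((m>0).sum(1)>100)[0][0]; print(disp(ray(c,(320,r),.066)))
print(disp(tool()[0]));go([*(O+.024*U),.075],1.459+1.571)
E
```

```text
time: 17.85
tcp_pos: [0.5532, 0.0847, 0.0753]
ee_rot: [2.344, 2.091, -0.0]
force: [-0.5, 0.2, 0.2]
gripper_width: -0.0002
cover edge row [212]
[[69.3 -0.5]]
[[26.7 -0.5]]
t 17.9 tcp [0.5532 0.0848 0.0753] q [ 0.07  0.57  1.75 -0.    0.82  0.18] F [ 0.2  0.  -0.2] w -0.0002
shift cm [-0.27 -0.05  0.03]
turn -0.002 z tilt [-0.e+00 -3.e-04 -1.e+00]
```

```bash
python3 -m inch '{"grip":[1,1],"delta_pos":[[-0.2,0,0],[-0.2,0,0]],"turn":[0,0]}'; python3 -m inch '{"grip":[1,1],"delta_pos":[[-0.15,0,0],[-0.15,0,0]],"turn":[0,0]}';  python3 - <<'E'
from h import *
print(disp(tool()[0]));go(None)
E
```

```text
time: 18.1
tcp_pos: [0.5532, 0.084, 0.0754]
ee_rot: [-2.344, -2.09, -0.003]
force: [0.5, 9.1, -0.8]
gripper_width: -0.0002
time: 18.3
tcp_pos: [0.5532, 0.0838, 0.0754]
ee_rot: [-2.344, -2.09, -0.005]
force: [1.4, 18.7, -0.9]
gripper_width: -0.0001
[[25.7 -0.6]]
t 18.3 tcp [0.5532 0.0838 0.0754] q [0.07 0.57 1.75 0.   0.82 0.18] F [ 1.4 18.7 -0.9] w -0.0001
```

Force rose to 19 N with no further motion, so the cover is at its stop. Back off, lift, and check.

```bash
python3 -m inch '{"grip":[1,1,1,1,1,1,1,1,1,1],"delta_pos":[[0.5,0,0],[1.5,0,0],[2,0,-4],[2,0,-8],[0,0,-12],[-4,0,-13],[-8,0,-13],[-12,0,-13],[-12,0,-13],[-12,0,-13]],"turn":[0,0,0,0,0,0,0,0,0,0]}';  python3 - <<'E'
from h import *
c=take("wrist","w23.png"); t=take("top"); cv2.imwrite("pics/t23z.png",cv2.resize(t["img"][200:280,180:320],None,fx=5,fy=5,interpolation=cv2.INTER_CUBIC))
W=lambda x,y,z:[*(O+x/1e3*U+y/1e3*V),z/1e3]
for q in [(-22,32,66),(-22,-32,66),(68,32,66),(68,-32,66),(-34,43,28),(-34,-43,28)]: print(q,proj(c,W(*q))[0].round(1))
go(None); print(disp(tool()[0]))
E
```

```text
time: 19.3
tcp_pos: [0.5392, -0.038, 0.2053]
ee_rot: [-2.346, -2.089, 0.0]
force: [-0.0, 0.9, 0.5]
gripper_width: -0.0
(-22, 32, 66) [276.4 130.2]
(-22, -32, 66) [361.6 129.9]
(68, 32, 66) [270.9  -9.6]
(68, -32, 66) [365.9  -9.9]
(-34, 43, 28) [269.2 144.2]
(-34, -43, 28) [369.  143.8]
t 19.4 tcp [ 0.5393 -0.0368  0.2052] q [-0.15  0.36  1.7   0.    1.07 -0.04] F [ 0.7 -0.2 -0.2] w 0.0002
[[-95.7  -0.3]]
```

View pics/w23.png

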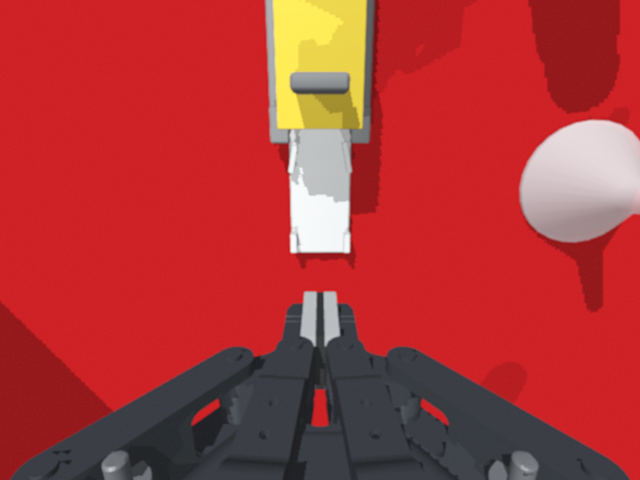

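View pics/t23z.png

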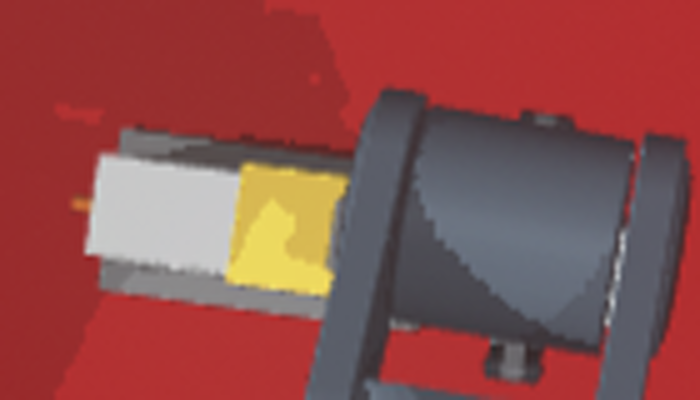

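The cover edge is at row 129 (130 is predicted for fully shut), the deck is empty, and the arm is clear of everything. Handing in.

```bash
python3 - <<'E'
from h import *
from cell import workorder
print(workorder.close_job()); go(None)
E
```

```text
the job is handed in; nothing more can be done
None
the job is handed in; nothing more can be done
```

I refilled the dispenser and handed the job in at about 19.4 s of the 56 s allowed. The hand-in reports no verdict.

**What I did:** I gripped the bar across its width, turned it into line and released it on the deck. I set it down at x ≈ -85 mm rather than -80, so its front end stayed clear of the catches. I then pushed it in with closed fingers until the force reached about 10 N, backed off, and slid the cover shut by its tab.

**What the checks showed:**
- **Bar held:** with the fingers withdrawn, the bar's rear end lay at x ≈ -9 to -10 mm. The close-up showed both catch tips at columns 296 and 516, against 285 and 518 predicted for fully out. The cover was still at about 0.017 m then.
- **Cover shut:** the push rose to 19 N with no further movement. Afterwards the cover's edge was at row 129, against 130 predicted for the stop.
- **At hand-in:** the arm was clear of everything. The other objects were never approached closely and looked undisturbed in the pictures, but I did not measure their positions afterwards.

**Disagreements:**
- The wrist view read about 2 mm off on the catch housings.
- I first misread the tab's base as its top edge; a reprojection settled that before I pushed.
- The bar could not be seen again once the cover was shut.

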